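# Sift the small caster balls out of a turret-cap dispenser

## Task

The clear drum holds three small steel balls and one bigger glass marble. With the drum still upright, turn its yellow cap until the middle-sized window is centred over the drum's outlet (the side with the red tab); then tip the drum over with the crank so that all three steel balls drop into the blue tray and the marble stays inside, rocking it if a ball hangs back. Finally bring the drum back upright, let go, and leave the jar, phone and screwdriver where they are.

Things in the scene. Friction and masses are not known exactly. Their poses are not given: they have to be found in the camera images.
- stand: Fixed plywood stand, base 210 x 160 x 8 mm (x from -75 to +135 mm). Origin on the table right under the drum's pivot; x axis towards the tray's front end (away from the robot), y towards the crank, z up. Uprights at y = -68 and +68 mm, 10 mm thick, 36 mm wide in x, 166 mm tall, carry the drum. Place and yaw vary.
- pivot (a point): Point on the drum's horizontal pivot axis, midway between the uprights, 150 mm above the table; fixed to the stand, axes as the stand's. The pivot axis runs along the stand's y.
- tray (a point): Centre of the floor of the blue catch tray fixed to the stand under the drum, 12 mm above the table; axes as the stand's. Inside the tray measures 197 mm (x) by 106 mm (y); side and rear walls rise 43 mm, the front one 32 mm above its floor.
- drum (a joint): Tip angle of the clear drum (107 mm across, 77 mm long; inside 100 x 70 mm deep) about the pivot: 0 = upright, cap on top (its start); grows to a stop at 2.4 rad as the cap swings towards the stand's +x and then down. Balls roll out from about 1.7 rad; 2.2 empties it well; rocking back to 0.5 frees a stuck ball. Balanced, 0.2 N m friction: stays where it is left.
- crank_grip (a point): Middle of the black crank bar, 14 mm across, parallel to the pivot axis, 80 mm from it, 117 mm to +y of the drum's middle; free for 29 mm outwards and 31 mm inwards, up to the arm. Part of the drum: upright, it is level with the pivot on the robot's side; tipping swings it over the top, to 65 mm above the pivot on the tray side at 2.2 rad. A gripper pointing down can pinch it all the way.
- drum_center (a point): Centre of the drum, on the pivot; turns with the drum: z axis towards the cap, x axis towards outlet and red tab. Inside, on this x side (low when tipped), two sloping planks lead to a lane 18 mm wide and 19 mm deep along the wall: steel balls run down it below the marble, which rides on its edges. The outlet is its open end under the cap.
- cap (a joint): Angle of the yellow cap (111 mm across), growing anticlockwise from above; 0.06 N m friction. Three arc windows along the wall: middle 18 mm wide, 60 degrees long (green dot on the rim); coarse 40 mm wide, 120 degrees anticlockwise of it; fine 8 mm wide, 120 clockwise. Middle one centred on the outlet at 0 and at 6.283 rad; stops at -0.8 and 7.08; starts from 1.25 to 5.03.
- cap_grip (a point): On the cap's axis, 70 mm above the pivot when upright, in the black grip bar: 44 mm long, 14 mm thick, 206 to 230 mm above the table (cap face at 190), on a 12 mm stem. Axes turn with the cap: x to the centre of the middle-sized window; the bar runs along the line 60 degrees (1.047 rad) anticlockwise of that x.
- ball1: Steel ball, lightly oiled, rolls freely, 14 mm diameter, 12 g; origin at its centre. Starts inside the drum.
- ball2: Steel ball as ball1.
- ball3: Steel ball as ball1.
- marble: Green glass marble, 22 mm diameter, about 14 g; origin at its centre. Starts inside the drum and must stay there.
- jar: Bystander: closed glass jar with a green cap, 60 mm across, 95 mm tall, on the table near the stand's crank side; origin at the centre of its underside.
- phone: Bystander: old black keypad phone 110 x 52 x 12 mm lying on the table on the side away from the crank; origin at the centre of its underside.
- driver: Bystander: screwdriver with a yellow handle, 150 mm long, lying along its x axis near the phone.

How it is judged:
By the outcome, as a careful person would: the job done as asked, in the order asked, and still so for the second after the job is handed in, with the robot touching nothing.
It also fails if it takes over 64 s, if anything falls off the work surface, if the arm or the gripper's body presses on something with over 40 N, if the wrist force passes 120 N, or if a joint passes its speed limit or range.

## Robot

A 6-joint arm with a two-finger parallel gripper is mounted at the origin on the work surface. World frame = base frame: x ahead of the robot, y to its left, z up, the work surface at z = 0. Lengths are in m, angles in degrees, forces in N, time in s.
With the tool pointing down it reaches from about 0.4 to 0.825 m from the base axis. Payload 7 kg.
Tool frame: the origin (TCP) lies at the very end of the fingers, on their centre line; the grasp point (between the pads) lies 19 mm behind it; z points along the fingers, y is the direction in which the jaws open and shut (so a half turn about z gives the same grasp; the last joint's range is limited). The gripper opens to 88 mm and grips with 3 to 60 N. Pads are 19 mm wide; open, the fingers measure 130 mm over their backs; the gripper's body (78 mm by 193 mm) begins 47 mm behind the grasp point.
Start: joints at [86.236, 20.546, 0.682, 0, -70.136, -16.507], TCP at [0.234, 0.633, 0.227] pointing down, gripper open.
Joint ranges: [-176.03, 176.03], [-82.01, 121.73], [-58.28, 71.71], [-173.87, 95.51], [-174.79, -0.11], [-173.66, 173.66]. Speed limits (degrees/s): [136.94, 136.94, 172.46, 180, 180, 180].

## Interface

Orientations are given as [roll, pitch, yaw] about the fixed x, y, z axes, in that order (R = Rz(yaw) Ry(pitch) Rx(roll)).
In Python, from plant import ctrl gives the robot as it stands.
- The arm moves only by the tool move_arm, never from a script. Its argument "increments" is a list of rows, each a list of 2 entries, a list of its own where there are three numbers: the shift along the world's x, y, z in mm, then the turn about the world's z in rad. A call has exactly 8 rows; each row shifts and turns the pose as measured when the row begins; what a row does not reach is not made up. A row lasts 1/10 s, in which the tool goes at most 50 mm and 8.59 degrees, less where a joint would pass 70% of its speed; a pose out of reach is approached as far as the arm can. A call with a gripper value outside its range is refused whole. "jaw" is the gripper command: -1 is shut, 1 is fully open, values between are in proportion, set as the call begins (left out, the last holds). The fingers move at their own pace and stop on an object; the grip force is fixed at half the most. Time passes only in rows, so rows that do not move let the fingers close, or fill a call up. It gives the time, the measured TCP pose, the force and the opening at its end, in the units of the state.
- ctrl.get_obs(): the state, without advancing time (a new reading comes with each control period).
- ctrl.snapshot(name): name is "scene" or "top"; returns a dict with "color" (420x560x3 uint8, red, green, blue), "fx", "fy", "cx", "cy" (pixels), "R" (3x3) and "t" (3): a world point X has camera coordinates R X + t. Camera axes: x right, y down, z forward; pixel columns grow to the right and rows downward; lengths in m; the calibration is good to about 2 mm. A picture is of the moment at which its call begins. There is no depth.
- ctrl.close_job(): hands the job in, once; it reports no verdict.
The state is a dict: "clock": time; "joint_pos": joint angles; "qvel": joint speeds; "tau": joint torques, N m; "tool_pos": TCP position; "orientation": TCP orientation; "force": force on the tool from outside, world axes, zero at the start; "moment": the same for the moment, N m; "opening": finger opening in m.
Only numpy, scipy, OpenCV 4.12 (cv2) and the standard library are available. Lean on these libraries where they do the work, as an engineer would, in place of code of your own. Each camera call takes 0.05 s, during which the arm holds its last target.

## Working session

There is one attempt and no reset: what is moved stays moved. The work goes in short steps, Python scripts to look and compute and a tool call to move; the robot and the scene stay as the last step left them, time stands still between calls to the robot, and variables do not carry over. Pictures are saved under pics/ and viewed, and the job is handed in when it is done.

Besides the shell and the picture viewer there is one more tool, called after ">>>" as name(argument=value, ...), one argument or row to a line, values as JSON. move_arm: Moves the arm, as the interface text tells. Its arguments: {"type":"object","properties":{"increments":{"type":"array","items":{"type":"array"}},"jaw":{"type":"number"}},"required":["increments"]}

```bash
ls; mkdir -p pics
python3 - <<'E'
from plant import ctrl
import cv2,json,numpy as np
o=ctrl.get_obs();print(o)
for n in("scene","top"):
    s=ctrl.snapshot(n);cv2.imwrite(f"pics/{n}0.png",s["color"][:,:,::-1])
    np.savez(f"pics/{n}0.npz",**s)
    print(n,s["fx"],s["fy"],s["cx"],s["cy"],np.round(s["R"],3).tolist(),s["t"], -np.array(s["R"]).T@s["t"])
E
```

```text
pics
{'clock': 0.0, 'joint_pos': array([ 8.62353789e+01,  2.05906059e+01,  6.33062667e-01, -1.97381582e-02,
       -7.01360392e+01, -1.65064430e+01]), 'qvel': array([-0.05124973,  0.01575591,  0.01134129,  0.00305006,  0.11525331,
        0.03735246]), 'tau': array([-2.83019544e-04, -5.82716095e+01,  2.93039292e+01,  6.99648678e+00,
        6.81288730e-03, -1.68359693e-04]), 'tool_pos': array([0.23372442, 0.63271392, 0.22562785]), 'orientation': array([ 1.79905002e+02, -8.80102737e-03, -2.02777788e+01]), 'force': array([-0.13281924,  0.36546354,  0.86257201]), 'moment': array([-0.03535691, -0.0372977 , -0.02242932]), 'opening': 0.08785512647151646}
scene 401.59232366949357 401.59232366949357 281.42644214047334 213.24182998623735 [[0.196, 0.98, 0.015], [0.565, -0.101, -0.819], [-0.801, 0.169, -0.574]] [-0.09677967 -0.24507834  1.49194556] [ 1.35295375 -0.18228486  0.65697765]
top 487.4156934541038 487.4156934541038 288.0596108656885 211.2092580716835 [[-0.027, -1.0, -0.004], [-0.993, 0.027, -0.114], [0.114, 0.001, -0.993]] [-0.00444066  0.66399239  1.047815  ] [ 0.53990076 -0.0234308   1.11659306]
```

View pics/scene0.png

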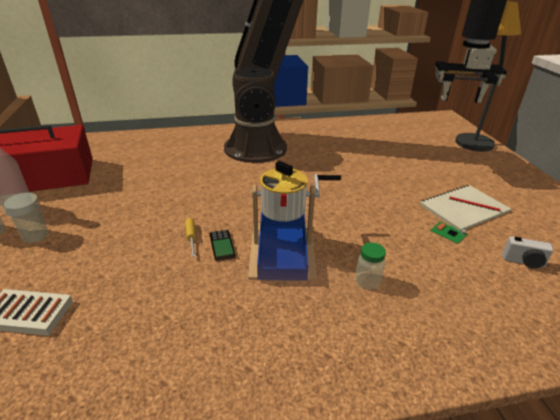

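View pics/top0.png

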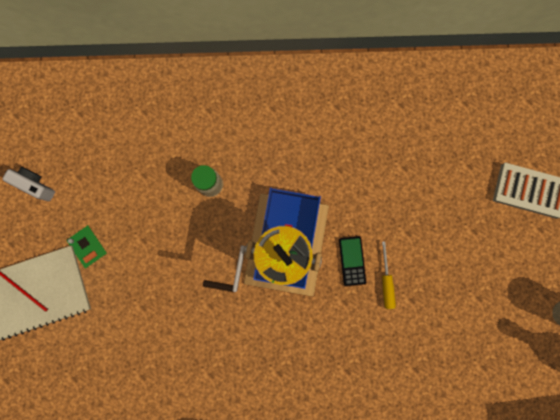

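The scene picture shows the drum at about (284,195), crank bar at (328,177) and jar at (371,265). In the top picture the cap is at (283,254), the crank bar at (219,286), the jar at (204,178), the phone at (352,260) and the screwdriver at (388,280). Next I'll zoom in and measure.

```bash
cat > h.py <<'E'
import numpy as np,cv2
def load(n):
    d=np.load(f"pics/{n}.npz");return {k:d[k] for k in d.files}
def ray(s,u,v):
    R=s["R"];c=-R.T@s["t"];d=R.T@np.array([(u-s["cx"])/s["fx"],(v-s["cy"])/s["fy"],1]);return c,d
def onz(s,u,v,z):
    c,d=ray(s,u,v);return c+d*(z-c[2])/d[2]
def proj(s,X):
    p=s["R"]@np.asarray(X)+s["t"];return np.array([s["fx"]*p[0]/p[2]+s["cx"],s["fy"]*p[1]/p[2]+s["cy"]])
def snap(name,tag):
    from plant import ctrl
    s=ctrl.snapshot(name);np.savez(f"pics/{tag}.npz",**s);return load(tag)
def crop(s,u0,v0,u1,v1,k,fn):
    im=s["color"][v0:v1,u0:u1,::-1];cv2.imwrite(f"pics/{fn}.png",cv2.resize(im,None,fx=k,fy=k,interpolation=cv2.INTER_CUBIC))
def tri(s1,p1,s2,p2):
    c1,d1=ray(s1,*p1);c2,d2=ray(s2,*p2)
    a=np.linalg.lstsq(np.c_[d1,-d2],c2-c1,rcond=None)[0];x=c1+a[0]*d1;y=c2+a[1]*d2
    return (x+y)/2,np.linalg.norm(x-y)
E
python3 - <<'E'
from h import *
crop(load("top0"),190,170,340,310,5,"topc");crop(load("scene0"),230,150,360,290,4,"scenec")
E
```

```text
(no output)
```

View pics/topc.png

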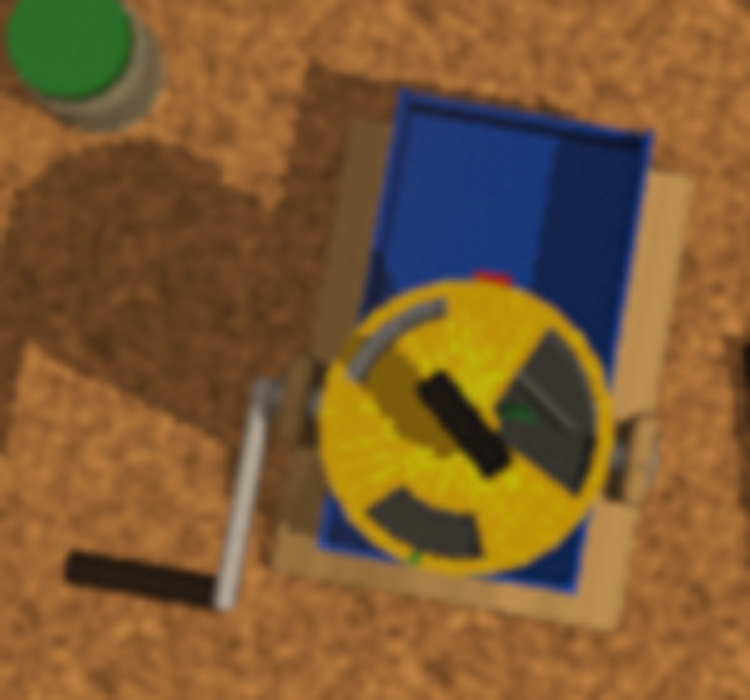

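View pics/scenec.png

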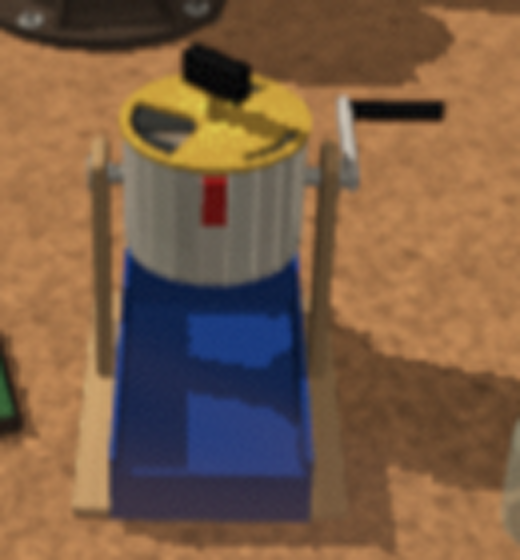

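The top crop puts the cap centre at about (467,427), the green dot at (415,557) and the red tab at (492,278). The crank bar runs (70,567)-(215,592). I'll measure all of these by mask.

Run:
```python
from h import *
t=load("top0");s=load("scene0")
def mask(im,lo,hi,box):
    h=cv2.cvtColor(im,cv2.COLOR_RGB2HSV);m=cv2.inRange(h,lo,hi);k=np.zeros_like(m);u0,v0,u1,v1=box;k[v0:v1,u0:u1]=m[v0:v1,u0:u1];return k
def blob(m):
    n,l,st,c=cv2.connectedComponentsWithStats(m);i=1+np.argmax(st[1:,4]);return (l==i).astype(np.uint8),c[i],st[i]
# cap
m=mask(t["color"],(22,170,90),(32,255,255),(245,215,325,295));b,c,st=blob(m)
cn=max(cv2.findContours(b,0,2)[0],key=cv2.contourArea);hull=cv2.convexHull(cn)
e=cv2.fitEllipse(hull);print("cap ell",e, onz(t,*e[0],.19),'diam mm',e[1][0]/487*(1.1166-.19)*1000)
C=onz(t,*e[0],.19)
# black bars
im=t["color"];g=im.max(2)
def bar(box,z,th=45):
    u0,v0,u1,v1=box;k=np.zeros(g.shape,np.uint8);k[v0:v1,u0:u1]=(g[v0:v1,u0:u1]<th)*1
    b,c,st=blob(k);p=np.argwhere(b)[:,::-1];P=np.array([onz(t,*q,z)[:2] for q in p]);M=P.mean(0);w,v=np.linalg.eigh(np.cov((P-M).T));d=v[:,1];pr=(P-M)@d
    mid=(pr.max()+pr.min())/2
    print(box,"px",c,st,"mean",M,"dir",np.degrees(np.arctan2(d[1],d[0])),"len",np.ptp(pr),"wid",np.sqrt(12*w[0]));return M,d
bar((200,275,233,295),.157)
bar((270,240,296,268),.23,45)
m=mask(t["color"],(40,120,40),(80,255,255),(265,275,280,288));b,c,st=blob(m);G=onz(t,*c,.19);print("green",c,st[4],G,np.linalg.norm((G-C)[:2]),np.degrees(np.arctan2(*(G-C)[[1,0]])))
m=mask(t["color"],(0,170,90),(6,255,255),(280,215,300,232));b,c,st=blob(m);G=onz(t,*c,.17);print("red",c,st[4],G,np.degrees(np.arctan2(*(G-C)[[1,0]])))
# blue tray rim corners at z .055(side rear)
for n,p,z in [("FL",(402,92),.044),("FR",(652,133),.044),("RL",(322,547),.055),("RR",(575,590),.055)]:
    print(n,onz(t,190+p[0]/5,170+p[1]/5,z))
# base corners
for p in [(350,122),(692,175),(275,565),(612,630)]: print("base",onz(t,190+p[0]/5,170+p[1]/5,.008))
# jar
m=mask(t["color"],(50,120,40),(75,255,200),(185,160,225,200));b,c,st=blob(m);print("jar",c,st,onz(t,*c,.095))
# scene crank
for p in [(356,110),(443,111)]: print(230+p[0]/4,150+p[1]/4)
print("crank tri",tri(t,(190+142/5,170+580/5),s,(230+399/4,150+110/4)))
```

```text
cap ell ((282.69842529296875, 255.1866912841797), (57.735740661621094, 58.2310791015625), 96.09786987304688) [ 0.5626524  -0.01028801  0.19      ] diam mm 109.85202730402077
(200, 275, 233, 295) px [217.73109244 285.2605042 ] [204 281  28   9 119] mean [0.50854183 0.11826439] dir 78.63492783057364 len 0.054025841465729765 wid 0.008218430319865062
(270, 240, 296, 268) px [282.496 254.296] [274 245  17  20 125] mean [ 0.56329887 -0.01052245] dir -141.22955255537562 len 0.03964873144007932 wid 0.010450590526411268Traceback (most recent call last):
  File "<stdin>", line 21, in <module>
  File "<stdin>", line 6, in blob
    return _wrapfunc(a, 'argmax', axis=axis, out=out, **kwds)
    return bound(*args, **kwds)
ValueError: attempt to get argmax of an empty sequence
```

Run:
```python
from h import *
t=load("top0");s=load("scene0")
h=cv2.cvtColor(t["color"],cv2.COLOR_RGB2HSV)
C=np.array([.5627,-.0103,.19])
def cen(lo,hi,box,z,n):
    u0,v0,u1,v1=box;m=cv2.inRange(h[v0:v1,u0:u1],lo,hi);p=np.argwhere(m)
    if len(p)==0: print(n,"none",h[v0:v1,u0:u1,0]);return
    c=p.mean(0)[::-1]+[u0,v0];G=onz(t,*c,z);print(n,c,len(p),G,np.linalg.norm((G-C)[:2]),np.degrees(np.arctan2(*(G-C)[[1,0]])))
cen((33,100,40),(80,255,255),(268,276,280,288),.19,"green")
cen((0,170,90),(8,255,255),(280,215,300,232),.18,"red"); cen((172,150,90),(180,255,255),(280,215,300,232),.18,"red2")
cen((50,120,40),(75,255,200),(185,160,225,200),.095,"jar")
for n,p,z in [("FL",(402,92),.044),("FR",(652,133),.044),("RL",(322,547),.055),("RR",(575,590),.055)]:
    print(n,onz(t,190+p[0]/5,170+p[1]/5,z))
for p in [(350,122),(692,175),(275,565),(612,630)]: print("base",onz(t,190+p[0]/5,170+p[1]/5,.008))
print("crank tri",tri(t,(190+142/5,170+580/5),s,(230+399/4,150+110/4)))
# windows: middle window ends in crop
for n,p in [("mid",(385,500)),("mid",(375,512)),("mid",(482,555)),("mid",(474,517)),("coarse",(550,330)),("coarse",(580,492)),("fine",(350,378)),("fine",(445,305))]:
    G=onz(t,190+p[0]/5,170+p[1]/5,.19);print(n,np.linalg.norm((G-C)[:2]),np.degrees(np.arctan2(*(G-C)[[1,0]])))
```

```text
green [272.66666667 280.66666667] 3 [0.51538457 0.00983188 0.19      ] 0.05142025692456391 156.951108992573
red [288.   225.25] 4 [ 0.62009533 -0.02185045  0.18      ] 0.058546028057097806 -11.378435784495617
red2 [289.5 225. ] 2 [ 0.6204993 -0.0247543  0.18     ] 0.059579237488305965 -14.04041962087157
jar [203.47309417 177.24439462] 446 [0.73476654 0.15533224 0.095     ] 0.23883244161117062 43.90845496904569
FL [0.71512633 0.01533247 0.044     ]
FR [ 0.69360823 -0.09532033  0.044     ]
RL [0.51558454 0.05402919 0.055     ]
RR [ 0.49429865 -0.05455471  0.055     ]
base [0.70771573 0.04085794 0.008     ]
base [ 0.67882567 -0.11538292  0.008     ]
base [0.50704964 0.07878101 0.008     ]
base [ 0.4740903  -0.07197965  0.008     ]
crank tri (array([0.50697358, 0.11935672, 0.14688421]), np.float64(0.0018594529692724762))
mid 0.040687074424289725 131.74493461140054
mid 0.04650605460328072 132.60586248355105
mid 0.04896840238003863 -173.31309700978656
mid 0.03450107075274027 -174.90323081424825
coarse 0.04896878634581511 -43.69648834173615
coarse 0.05056896425396636 -121.056068861078
fine 0.04676973574604831 65.69272685960028
fine 0.04639833316411208 7.264562427168727
```

Measurements agree:
- Pivot is at about (0.5627, -0.0105). The base corners give (0.5625, -0.011).
- Stand yaw is about -11.1°.
- Crank triangulates to (0.507, 0.119, 0.147), against a predicted (0.507, 0.120, 0.150).
- The middle window points to about 158°, so the cap angle is about 169°. It needs about -169° of turn, with the bar ending at 48.9°.

First move: lift and go over the cap, with tool yaw at 38.8°.

>>> move_arm(
  increments=[
    [[10, -30, 25], 0.14],
    [[20, -45, 15], 0.14],
    [[23, -44, 5], 0.14],
    [[23, -44, 0], 0.14],
    [[23, -44, 0], 0.14],
    [[23, -44, 0], 0.14],
    [[23, -44, 0], 0.14],
    [[23, -44, 0], 0.05],
  ],
  jaw=1,
)

```text
clock: 0.9
tool_pos: [0.3984, 0.291, 0.2662]
orientation: [179.5, -0.0, 41.3]
force: [1.7, 0.7, 1.1]
opening: 0.0876
```

>>> move_arm(
  increments=[
    [[22, -42, 0], 0],
    [[22, -42, 0], 0],
    [[22, -42, 0], 0],
    [[22, -42, 0], 0],
    [[22, -42, 0], 0],
    [[22, -40, 0], 0],
    [[15, -25, 0], -0.02],
    [[0, 0, 0], 0],
  ],
)

```text
clock: 1.7
tool_pos: [0.5485, -0.0018, 0.2653]
orientation: [179.5, 0.0, 40.1]
force: [-0.4, 0.2, -0.4]
opening: 0.0876
```

Run:
```python
from plant import ctrl
o=ctrl.get_obs();print(o["tool_pos"],o["orientation"],o["joint_pos"],o["force"])
```

```text
[ 0.54851854 -0.00181342  0.26532096] [1.79529917e+02 2.42874335e-03 4.00655516e+01] [ 20.60381124   7.06262298 -12.33527396   0.47120337 -70.44837984
 109.30465418] [-0.36625093  0.20647033 -0.44244148]
```

>>> move_arm(
  increments=[
    [[14, -9, 0], -0.02],
    [[1, 0, -10], 0],
    [[0, 0, -12], 0],
    [[0, 0, -12], 0],
    [[0, 0, -12], 0],
    [[0, 0, -10], 0],
    [[0, 0, -7], 0],
    [[0, 0, 0], 0],
  ],
)

```text
clock: 2.5
tool_pos: [0.5603, -0.01, 0.1947]
orientation: [179.7, 0.2, 38.9]
force: [0.1, 0.5, -0.6]
opening: 0.0877
```

Run:
```python
from h import *
s=snap("scene","s1");crop(s,230,100,370,220,5,"s1c")
t=snap("top","t1");crop(t,210,170,350,290,5,"t1c")
```

```text
(no output)
```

View pics/s1c.png

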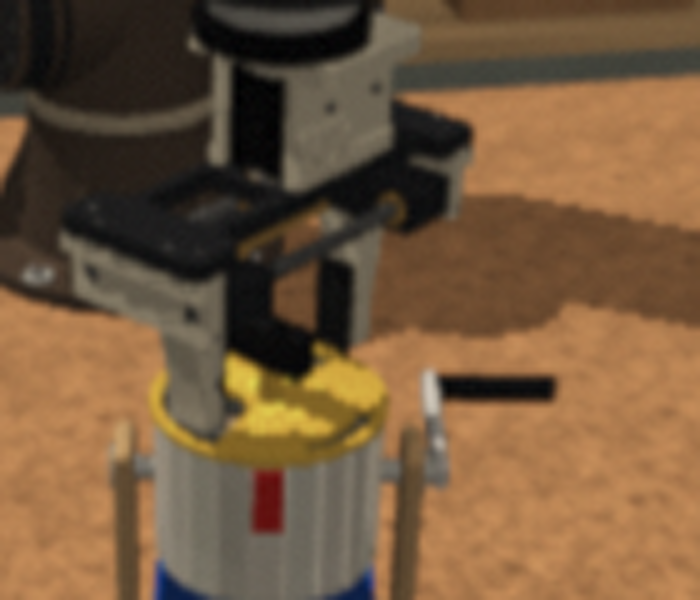

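The cap's grip bar (crop ~(270,330)) sits between the open fingers, and the tips are just above the cap. I'll raise 4 mm, centre and close.

>>> move_arm(
  increments=[
    [[2, 0, 4], 0],
    [[1, 0, 1], 0],
    [[0, 0, 0], 0],
    [[0, 0, 0], 0],
    [[0, 0, 0], 0],
    [[0, 0, 0], 0],
    [[0, 0, 0], 0],
    [[0, 0, 0], 0],
  ],
  jaw=-1,
)

```text
clock: 3.4
tool_pos: [0.5657, -0.0098, 0.2039]
orientation: [179.6, -0.1, 38.9]
force: [-0.5, -0.6, -0.4]
opening: 0.0288
```

>>> move_arm(
  increments=[
    [[-1, 0, -2], 0],
    [[0, 0, 0], 0],
    [[0, 0, 0], 0],
    [[0, 0, 0], 0],
    [[0, 0, 0], 0],
    [[0, 0, 0], 0],
    [[0, 0, 0], 0],
    [[0, 0, 0], 0],
  ],
)

```text
clock: 4.2
tool_pos: [0.565, -0.0103, 0.2015]
orientation: [179.5, -0.1, 38.9]
force: [1.2, -1.6, -0.5]
opening: 0.0139
```

Gripped at 13.9 mm opening. Turning clockwise.

>>> move_arm(
  increments=[
    [[0, 0, 0], -0.06],
    [[0, 0, 0], -0.1],
    [[0, 0, 0], -0.12],
    [[0, 0, 0], -0.12],
    [[0, 0, 0], -0.12],
    [[0, 0, 0], -0.12],
    [[0, 0, 0], -0.12],
    [[0, 0, 0], -0.12],
  ],
)

```text
clock: 5.0
tool_pos: [0.5653, -0.0118, 0.2015]
orientation: [179.4, -0.1, -13.4]
force: [0.4, -2.6, -0.5]
opening: 0.0142
```

>>> move_arm(
  increments=[
    [[-1, 0, 0], -0.12],
    [[0, 0, 0], -0.12],
    [[0, 0, 0], -0.12],
    [[0, 0, 0], -0.12],
    [[0, 0, 0], -0.12],
    [[0, 0, 0], -0.12],
    [[0, 0, 0], -0.12],
    [[0, 0, 0], -0.12],
  ],
)

```text
clock: 5.8
tool_pos: [0.5644, -0.0132, 0.2015]
orientation: [179.4, -0.2, -70.7]
force: [-0.4, -0.6, -0.8]
opening: 0.0138
```

>>> move_arm(
  increments=[
    [[-1, 2, 0], -0.13],
    [[0, 0, 0], -0.13],
    [[0, 0, 0], -0.13],
    [[0, 0, 0], -0.13],
    [[0, 0, 0], -0.13],
    [[0, 0, 0], -0.13],
    [[0, 0, 0], -0.13],
    [[0, 0, 0], -0.08],
  ],
)

```text
clock: 6.6
tool_pos: [0.5629, -0.0129, 0.2015]
orientation: [179.3, -0.4, -129.9]
force: [-0.0, -1.4, -0.0]
opening: 0.0136
```

>>> move_arm(
  increments=[
    [[0, 0, 0], 0],
    [[0, 0, 0], 0],
    [[0, 0, 0], 0],
    [[0, 0, 0], 0],
    [[0, 0, 0], 0],
    [[0, 0, 0], 0],
    [[0, 0, 0], 0],
    [[0, 0, 0], 0],
  ],
)

```text
clock: 7.4
tool_pos: [0.5629, -0.0129, 0.2015]
orientation: [179.3, -0.4, -129.6]
force: [1.2, 0.1, -0.7]
opening: 0.0139
```

>>> move_arm(
  increments=[
    [[0, 0, 0], -0.03],
    [[0, 0, 0], 0],
    [[0, 0, 0], 0],
    [[0, 0, 0], 0],
    [[0, 0, 0], 0],
    [[0, 0, 0], 0],
    [[0, 0, 0], 0],
    [[0, 0, 0], 0],
  ],
)

```text
clock: 8.2
tool_pos: [0.5628, -0.0129, 0.2015]
orientation: [179.3, -0.4, -131.4]
force: [0.1, 0.1, -0.6]
opening: 0.0142
```

>>> move_arm(
  increments=[
    [[0, 0, 0], 0],
    [[0, 0, 0], 0],
    [[0, 0, 0], 0],
    [[0, 0, 0], 0],
    [[0, 0, 0], 0],
    [[0, 0, 0], 0],
    [[0, 0, 10], 0],
    [[0, 0, 20], 0],
  ],
  jaw=0,
)

```text
clock: 9.0
tool_pos: [0.561, -0.0129, 0.2302]
orientation: [179.1, -0.6, -131.4]
force: [0.9, -0.3, 0.4]
opening: 0.0436
```

>>> move_arm(
  increments=[
    [[-10, 20, 30], 0],
    [[-10, 40, 20], 0],
    [[-5, 40, 0], 0],
    [[-5, 30, 0], 0],
    [[-5, 15, 0], 0],
    [[0, 0, 0], 0],
    [[0, 0, 0], 0],
    [[0, 0, 0], 0],
  ],
)

```text
clock: 9.8
tool_pos: [0.5265, 0.1364, 0.2919]
orientation: [179.4, -0.1, -131.5]
force: [-0.2, 0.1, 0.1]
opening: 0.044
```

Run:
```python
from h import *
t=snap("top","t2");crop(t,210,170,350,300,5,"t2c")
s=snap("scene","s2");crop(s,230,120,370,240,5,"s2c")
```

```text
(no output)
```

View pics/t2c.png

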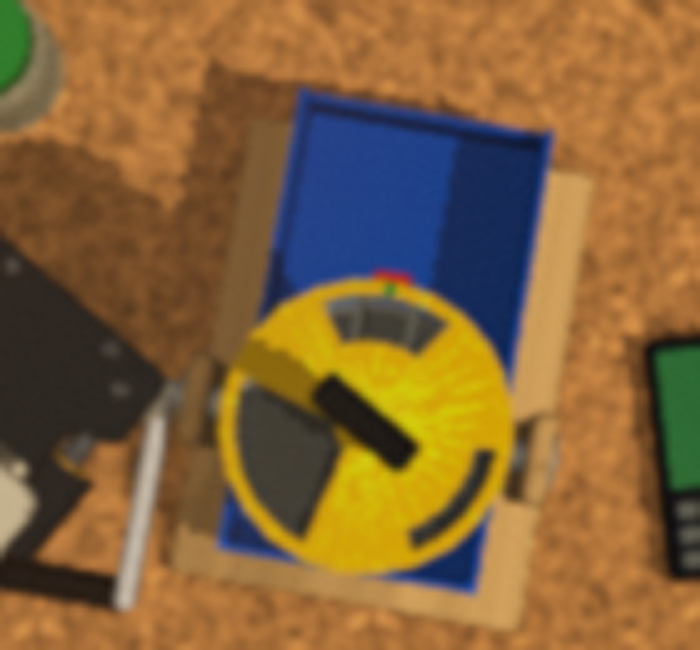

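View pics/s2c.png

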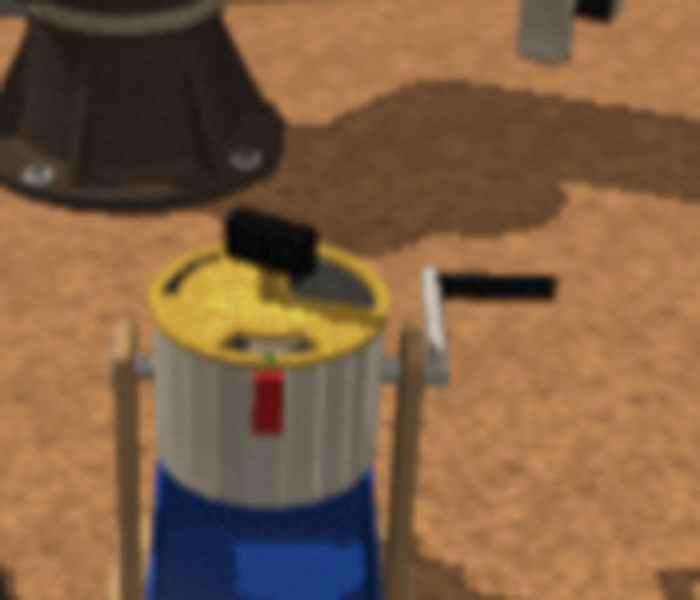

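The green dot (390,290) lines up with the red tab (393,277), and the lane shows in the middle of the window. A quick numeric check:

Run:
```python
from h import *
t=load("t2")
C=np.array([.5627,-.0105,.19])
a=lambda p,z=.19:np.degrees(np.arctan2(*(onz(t,210+p[0]/5,170+p[1]/5,z)-C)[[1,0]]))
for n,p in [("Lo",(328,303)),("Li",(343,338)),("Ro",(447,321)),("Ri",(413,353)),("dot",(390,290)),("laneL",(364,312)),("laneR",(414,322)),("laneLb",(364,335)),("laneRb",(408,343)),("bar1",(325,388)),("bar2",(405,458))]: print(n,a(p))
g=t["color"].max(2)[235:270,265:300];p=np.argwhere(g<45)[:,::-1]+[265,235]
P=np.array([onz(t,*q,.23)[:2] for q in p]);w,v=np.linalg.eigh(np.cov(P.T));print(len(p),P.mean(0),np.degrees(np.arctan2(v[1,1],v[0,1])))
```

```text
Lo 14.929919447613058
Li 12.043846160500342
Ro -39.98373370124706
Ri -35.52875980909188
dot -12.346241893482759
laneL -1.4593651147455386
laneR -27.283327026647108
laneLb -1.4531807679121846
laneRb -29.55328317534691
bar1 44.52252195250606
bar2 -129.60934389144762
119 [ 0.56386008 -0.00998835] 49.762957823178006
```

The window centre is within about 1° of the -11.1° outlet direction. Now to the crank: target TCP (0.508, 0.125, 0.131), tool yaw -101°.

>>> move_arm(
  increments=[
    [[-9, -6, 0], 0.13],
    [[-9, -6, 0], 0.13],
    [[0, 0, -5], 0.13],
    [[0, 0, -20], 0.13],
    [[0, 0, -25], 0],
    [[0, 0, -20], 0],
    [[0, 0, 0], 0],
    [[0, 0, 0], 0],
  ],
)

```text
clock: 10.7
tool_pos: [0.5094, 0.1174, 0.2206]
orientation: [179.5, -0.2, -101.0]
force: [-0.2, 0.4, 0.2]
opening: 0.0436
```

>>> move_arm(
  increments=[
    [[-1, 7, -20], 0],
    [[0, 0, -20], 0],
    [[0, 0, -20], 0],
    [[0, 0, -15], 0],
    [[0, 0, -8], 0],
    [[0, 0, 0], 0],
    [[0, 0, 0], 0],
    [[0, 0, 0], 0],
  ],
)

```text
clock: 11.5
tool_pos: [0.5147, 0.1254, 0.1447]
orientation: [-179.9, 0.3, -101.1]
force: [0.4, -0.6, 0.7]
opening: 0.0439
```

Run:
```python
from h import *
s=snap("scene","s3");crop(s,230,100,370,220,5,"s3c")
```

```text
(no output)
```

View pics/s3c.png

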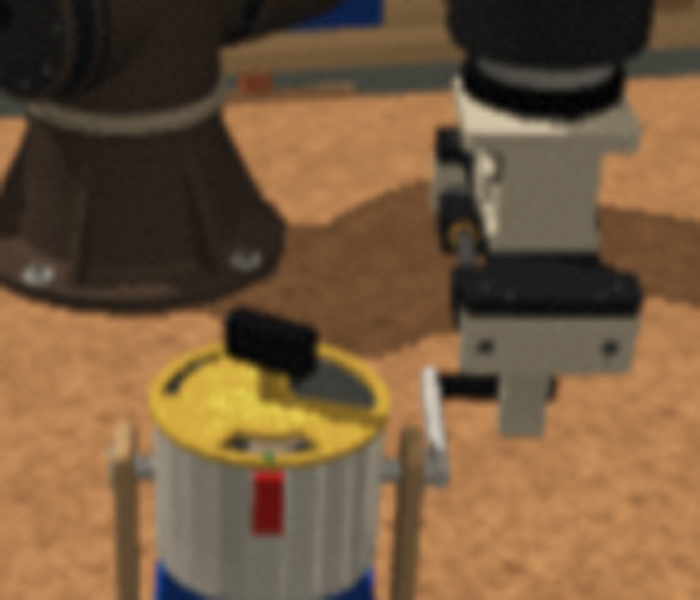

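The fingers straddle the crank bar (crop ~(500,385)). I'll adjust x and z, then close.

>>> move_arm(
  increments=[
    [[-6, 0, -10], 0],
    [[0, 0, -4], 0],
    [[0, 0, 0], 0],
    [[0, 0, 0], 0],
    [[0, 0, 0], 0],
    [[0, 0, 0], 0],
    [[0, 0, 0], 0],
    [[0, 0, 0], 0],
  ],
)

```text
clock: 12.35
tool_pos: [0.5088, 0.1258, 0.131]
orientation: [-179.8, 0.4, -101.1]
force: [-0.4, -0.5, -0.7]
opening: 0.0439
```

>>> move_arm(
  increments=[
    [[0, 0, 0], 0],
    [[0, 0, 0], 0],
    [[0, 0, 0], 0],
    [[0, 0, 0], 0],
    [[0, 0, 0], 0],
    [[0, 0, 0], 0],
    [[0, 0, 0], 0],
    [[0, 0, 0], 0],
  ],
  jaw=-1,
)

```text
clock: 13.15
tool_pos: [0.5101, 0.1257, 0.1315]
orientation: [-179.7, 0.4, -101.1]
force: [0.9, 0.3, -0.5]
opening: 0.0133
```

Gripped at 13.3 mm. Tipping along the arc in 0.1 rad rows.

>>> move_arm(
  increments=[
    [[0.4, 0, 8], 0],
    [[1.2, -0.2, 8], 0],
    [[1.9, -0.4, 8], 0],
    [[2.7, -0.5, 7.5], 0],
    [[3.4, -0.7, 7], 0],
    [[4, -0.8, 7], 0],
    [[4.7, -0.9, 6.4], 0],
    [[5.4, -1, 5.8], 0],
  ],
)

```text
clock: 13.95
tool_pos: [0.5311, 0.1213, 0.1898]
orientation: [179.8, 0.3, -101.2]
force: [-3.9, 4.0, -3.3]
opening: 0.0134
```

>>> move_arm(
  increments=[
    [[6, -1.1, 5.4], 0],
    [[6.4, -1.2, 4.7], 0],
    [[6.8, -1.3, 4], 0],
    [[7.1, -1.4, 3.3], 0],
    [[7.4, -1.5, 2.5], 0],
    [[7.7, -1.5, 1.7], 0],
    [[7.8, -1.5, 0.9], 0],
    [[7.8, -1.5, 0.2], 0],
  ],
)

```text
clock: 14.75
tool_pos: [0.5826, 0.1107, 0.2198]
orientation: [179.0, 0.3, -101.2]
force: [-6.3, 3.8, 2.8]
opening: 0.0133
```

>>> move_arm(
  increments=[
    [[7.7, -1.5, -1.5], 0],
    [[7.7, -1.5, -2], 0],
    [[7.6, -1.5, -2.5], 0],
    [[7.5, -1.4, -3], 0],
    [[7.2, -1.4, -3.5], 0],
    [[6.9, -1.3, -4], 0],
    [[6.7, -1.3, -4.5], 0],
    [[0, 0, 0], 0],
  ],
)

```text
clock: 15.55
tool_pos: [0.6335, 0.1001, 0.2094]
orientation: [178.8, 0.3, -101.0]
force: [-0.8, 2.7, -5.8]
opening: 0.0132
```

Run:
```python
from h import *
s=snap("scene","s4");crop(s,230,130,370,290,3.7,"s4c")
t=snap("top","t4");crop(t,210,170,350,300,5,"t4c")
```

```text
(no output)
```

View pics/s4c.png

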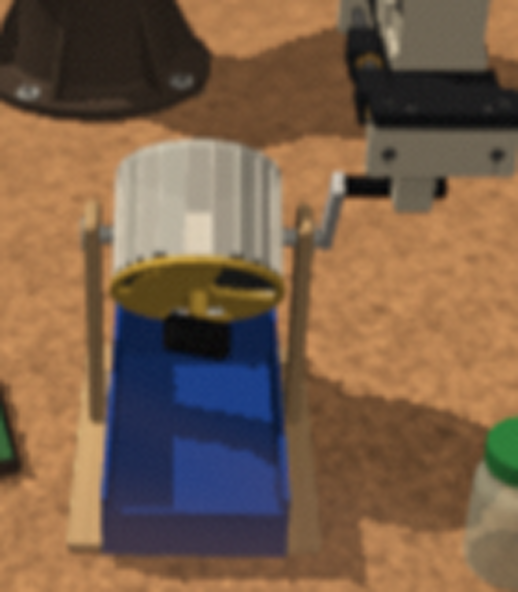

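View pics/t4c.png

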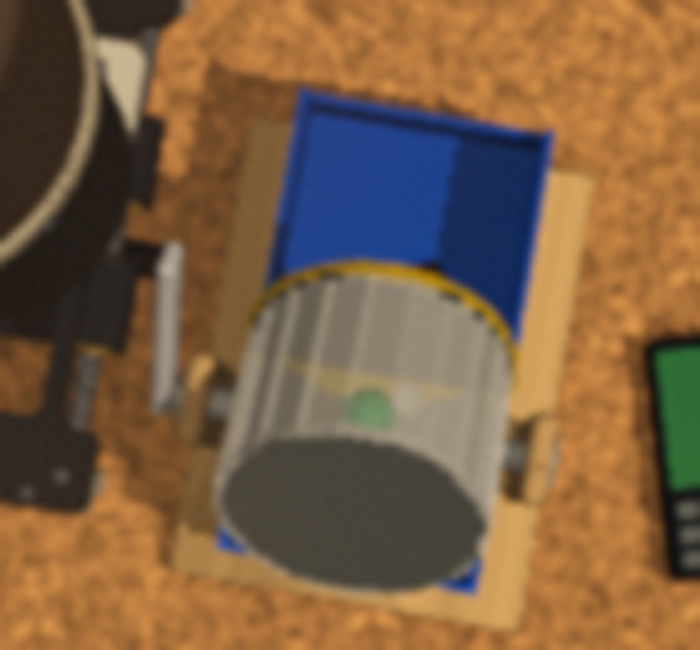

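The drum is tipped to about 2.15 rad. The marble (368,408) and at least one ball (408,402) are still inside. I'll wait and look again.

>>> move_arm(
  increments=[
    [[4, -0.8, -3], 0],
    [[0, 0, 0], 0],
    [[0, 0, 0], 0],
    [[0, 0, 0], 0],
    [[0, 0, 0], 0],
    [[0, 0, 0], 0],
    [[0, 0, 0], 0],
    [[0, 0, 0], 0],
  ],
)

```text
clock: 16.45
tool_pos: [0.6358, 0.0996, 0.2079]
orientation: [178.8, 0.3, -101.0]
force: [-1.3, 3.2, -2.5]
opening: 0.0129
```

Run:
```python
from h import *
t=snap("top","t5");crop(t,230,185,330,300,6,"t5c")
s=snap("scene","s5");crop(s,240,160,330,290,4.5,"s5c")
```

```text
(no output)
```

View pics/t5c.png

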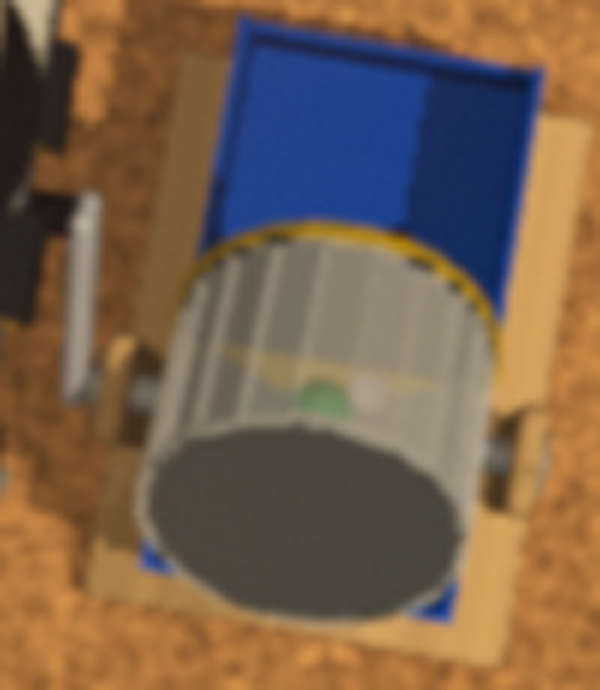

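View pics/s5c.png

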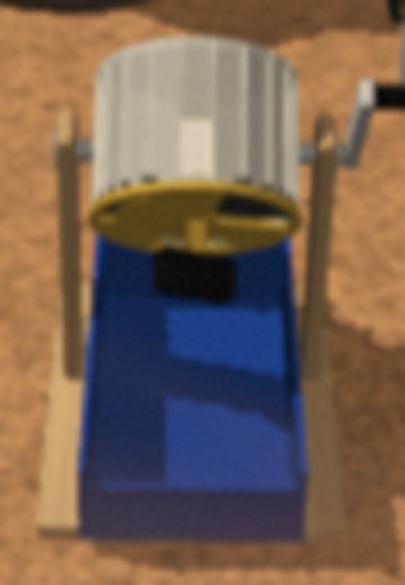

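One ball (370,392) hangs back beside the marble, and no ball shows yet in the part of the tray that is visible. The bar has also crept about 12 mm toward the fingertips (TCP z 0.208, expected 0.196). I'll regrip lower, then rock the drum back.

>>> move_arm(
  increments=[
    [[0, 0, 0], 0],
    [[0, 0, 0], 0],
    [[-2, 0, -6], 0],
    [[0, 0, -5], 0],
    [[0, 0, 0], 0],
    [[0, 0, 0], 0],
    [[0, 0, 0], 0],
    [[0, 0, 0], 0],
  ],
  jaw=-0.4,
)

```text
clock: 17.35
tool_pos: [0.6368, 0.0979, 0.1993]
orientation: [179.2, 0.3, -100.9]
force: [-1.2, 0.5, -0.1]
opening: 0.0263
```

>>> move_arm(
  increments=[
    [[0, 0, 0], 0],
    [[0, 0, 0], 0],
    [[0, 0, 0], 0],
    [[0, 0, 0], 0],
    [[0, 0, 0], 0],
    [[0, 0, 0], 0],
    [[0, 0, 0], 0],
    [[0, 0, 0], 0],
  ],
  jaw=-1,
)

```text
clock: 18.15
tool_pos: [0.6361, 0.0981, 0.199]
orientation: [179.1, 0.3, -100.9]
force: [-0.7, 0.6, -0.9]
opening: 0.013
```

>>> move_arm(
  increments=[
    [[-13.6, 2.7, 7], 0],
    [[-14.8, 2.9, 4.5], 0],
    [[-15.5, 3, 1.5], 0],
    [[-15.7, 3, -1.5], 0],
    [[-15, 3, -4.2], 0],
    [[-14, 2.7, -7.3], 0],
    [[-12, 2.4, -9.9], 0],
    [[-8, 1.6, -9], 0],
  ],
)

```text
clock: 18.95
tool_pos: [0.5511, 0.1165, 0.2064]
orientation: [-177.3, 0.9, -100.6]
force: [-12.4, -1.9, 29.4]
opening: 0.0135
```

Run:
```python
from h import *
t=snap("top","t6");crop(t,230,185,330,300,6,"t6c")
s=snap("scene","s6");crop(s,240,140,330,290,4,"s6c")
```

```text
(no output)
```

View pics/t6c.png

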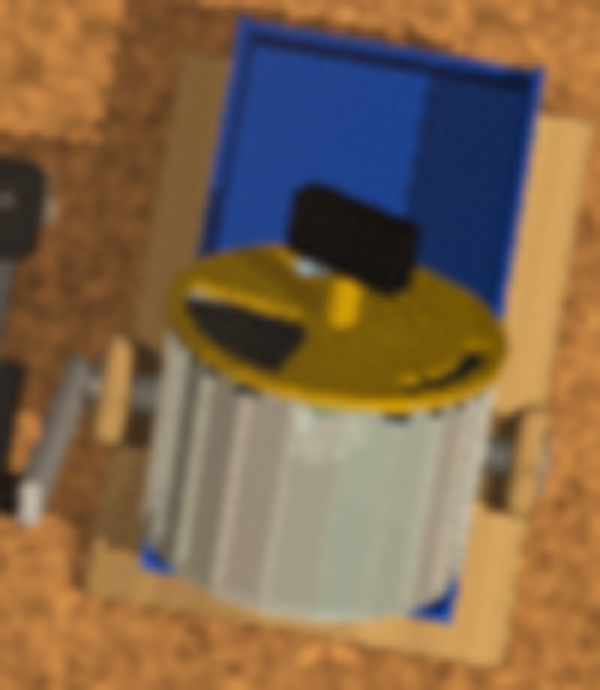

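View pics/s6c.png

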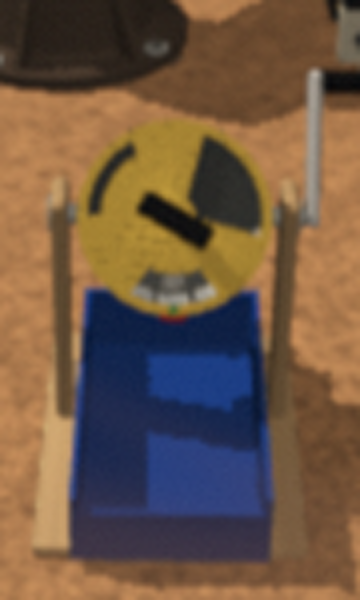

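Run:
```python
from h import *
a=load("s5")["color"][160:290,240:330,::-1];b=load("s6")["color"][160:290,240:330,::-1]
f=lambda x:cv2.resize(np.clip((x/255.)**.5*255,0,255).astype(np.uint8),None,fx=4.4,fy=4.4,interpolation=cv2.INTER_CUBIC)
cv2.imwrite("pics/cmp.png",np.hstack([f(a),f(b)]))
```

```text
(no output)
```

View pics/cmp.png

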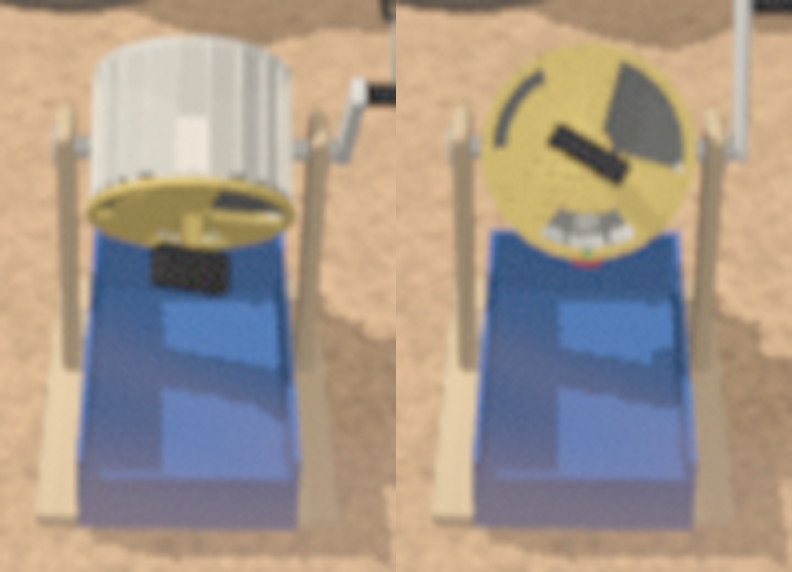

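No balls show in the tray in either view. I'll rock on back to about 0.5 rad, then tip again.

>>> move_arm(
  increments=[
    [[-7, 1.4, -7], 0],
    [[-7, 1.4, -8], 0],
    [[-5, 1, -8], 0],
    [[-4, 0.8, -8], 0],
    [[-4, 0.6, -8], 0],
    [[-2, 0.5, -7], 0],
    [[0, 0, 0], 0],
    [[0, 0, 0], 0],
  ],
)

```text
clock: 19.85
tool_pos: [0.5224, 0.1223, 0.1756]
orientation: [-176.4, 1.4, -100.3]
force: [3.2, -2.0, -3.9]
opening: 0.0133
```

>>> move_arm(
  increments=[
    [[7, -1.4, 9.5], 0],
    [[8, -1.6, 8.3], 0],
    [[9.4, -1.8, 6.8], 0],
    [[10.3, -2, 5.2], 0],
    [[11, -2.2, 3.5], 0],
    [[11.5, -2.3, 1.6], 0],
    [[11.8, -2.3, 0], 0],
    [[11.7, -2.3, -2], 0],
  ],
)

```text
clock: 20.65
tool_pos: [0.5934, 0.1072, 0.2152]
orientation: [-177.7, 1.3, -100.4]
force: [-6.0, 1.9, 4.2]
opening: 0.0131
```

>>> move_arm(
  increments=[
    [[11.4, -2.2, -4], 0],
    [[10.8, -2.1, -5], 0],
    [[10, -2, -6.5], 0],
    [[5, -1, -4], 0],
    [[0, 0, 0], 0],
    [[0, 0, 0], 0],
    [[0, 0, 0], 0],
    [[0, 0, 0], 0],
  ],
)

```text
clock: 21.45
tool_pos: [0.6323, 0.0988, 0.1999]
orientation: [-177.9, 1.3, -100.5]
force: [0.2, 1.1, -0.5]
opening: 0.0129
```

```bash
cat > look.py <<'E'
from h import *
import sys
k=sys.argv[1]
t=snap("top","t"+k);s=snap("scene","s"+k)
f=lambda x:cv2.resize(np.clip((x/255.)**.7*255,0,255).astype(np.uint8),(400,500),interpolation=cv2.INTER_CUBIC)
cv2.imwrite(f"pics/both{k}.png",np.hstack([f(t["color"][185:300,232:324,::-1]),f(s["color"][160:285,238:338,::-1])]))
E
python3 look.py 7
```

```text
(no output)
```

View pics/both7.png

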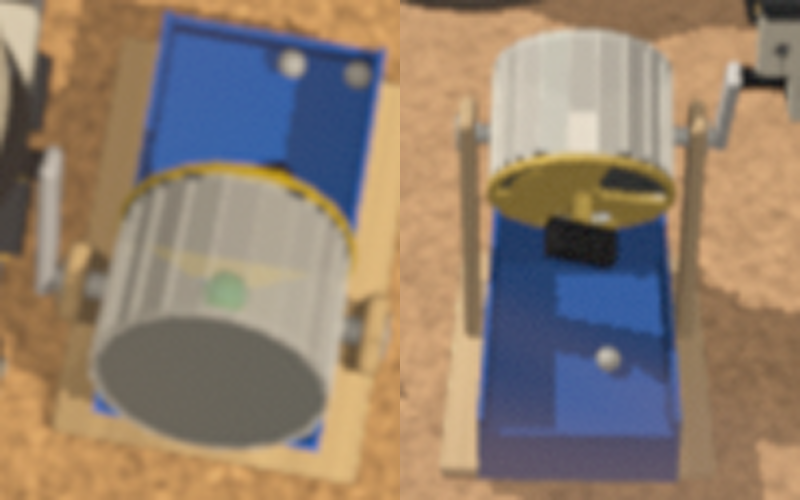

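Two balls are in the tray, at (292,63) and (357,73) in the top view. The marble is inside at (227,290). I'll wait for the third.

>>> move_arm(
  increments=[
    [[4, -0.8, -3], 0],
    [[0, 0, 0], 0],
    [[0, 0, 0], 0],
    [[0, 0, 0], 0],
    [[0, 0, 0], 0],
    [[0, 0, 0], 0],
    [[0, 0, 0], 0],
    [[0, 0, 0], 0],
  ],
)

```text
clock: 22.35
tool_pos: [0.6359, 0.0981, 0.1976]
orientation: [-177.9, 1.3, -100.4]
force: [-0.9, 1.1, 0.6]
opening: 0.0128
```

```bash
python3 look.py 8
```

View pics/both8.png

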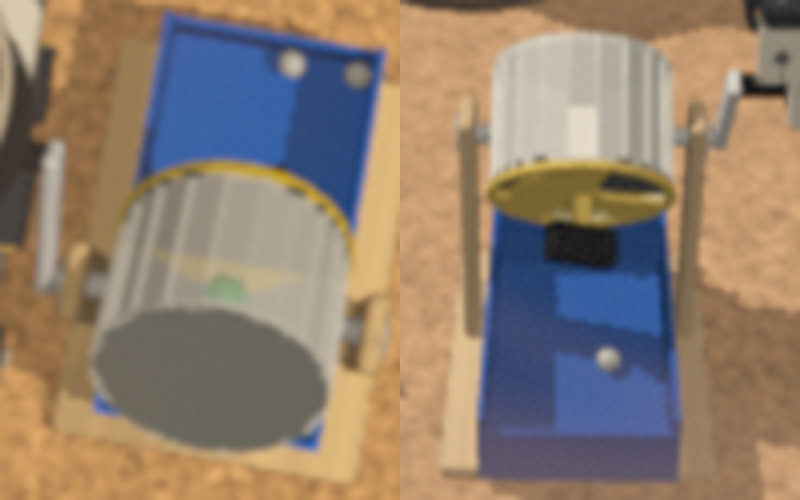

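The balls have settled: two in view, none in the visible part of the drum. In the previous picture a bright spot sat at the window, (600,215), and it's gone now, so the third may have just dropped. I'll rock back and look under the drum.

>>> move_arm(
  increments=[
    [[-10, 2, 6], 0],
    [[-10.8, 2.1, 4.5], 0],
    [[-11.4, 2.2, 3], 0],
    [[-11.7, 2.3, 1], 0],
    [[-11.8, 2.3, -0.6], 0],
    [[-11.5, 2.3, -2.5], 0],
    [[-11, 2.2, -4.5], 0],
    [[-10.3, 2, -6], 0],
  ],
)

```text
clock: 23.25
tool_pos: [0.5665, 0.1127, 0.2134]
orientation: [-175.2, 1.7, -100.2]
force: [3.0, -4.3, 11.4]
opening: 0.0132
```

>>> move_arm(
  increments=[
    [[-9.4, 1.8, -8], 0],
    [[-8.2, 1.6, -9], 0],
    [[-7, 1.4, -10], 0],
    [[-4, 0.8, -7], 0],
    [[-2, 0.5, -5], 0],
    [[0, 0, 0], 0],
    [[0, 0, 0], 0],
    [[0, 0, 0], 0],
  ],
)

```text
clock: 24.05
tool_pos: [0.5425, 0.1177, 0.1984]
orientation: [-173.3, 2.2, -99.7]
force: [-1.1, 1.1, -0.4]
opening: 0.0128
```

```bash
python3 look.py 9
```

```text
(no output)
```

View pics/both9.png

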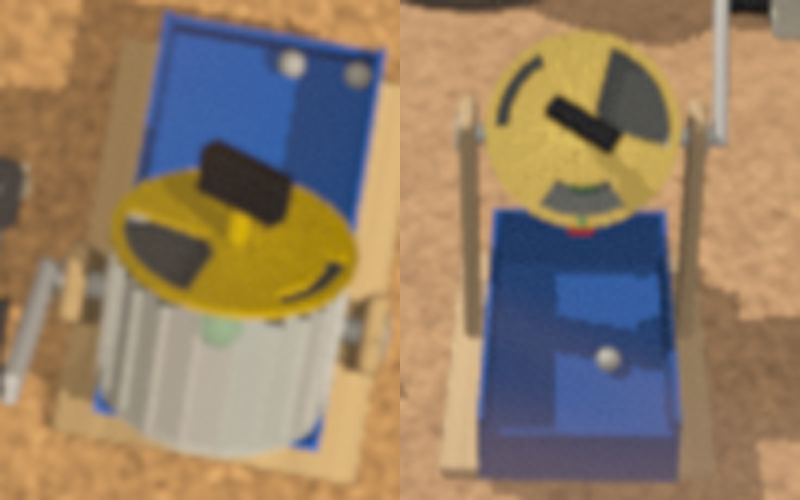

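Two balls are confirmed. To find the third I'll check the geometry and zoom in.

Run:
```python
from h import *
t=load("t9");s=load("s9")
for p in [(292,63),(357,73)]:
    X=onz(t,232+p[0]*.23,185+p[1]*.23,.019);q=proj(s,X);print(X,q,"crop",(q-[238,160])*4+[400,0])
f=lambda x:cv2.resize(np.clip((x/255.)**.6*255,0,255).astype(np.uint8),None,fx=8,fy=8,interpolation=cv2.INTER_CUBIC)
cv2.imwrite("pics/t9z.png",f(t["color"][230:292,250:320,::-1]))
cv2.imwrite("pics/t8z.png",f(load("t8")["color"][220:292,250:320,::-1]))
```

```text
[ 0.69189681 -0.0485247   0.019     ] [277.85465681 272.39659303] crop [559.41862726 449.5863721 ]
[ 0.68568755 -0.08230648  0.019     ] [262.82454085 272.3994386 ] crop [499.29816341 449.59775441]
```

View pics/t9z.png

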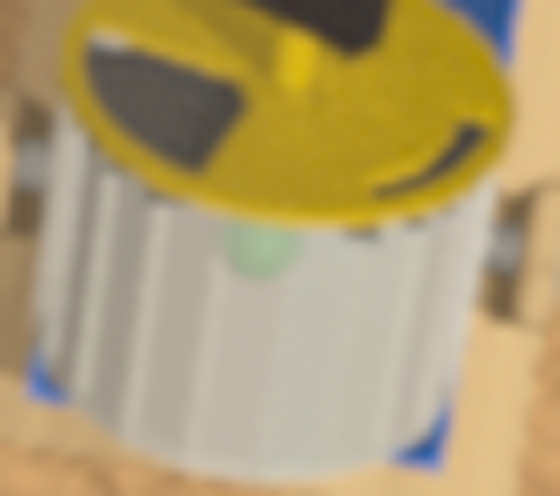

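View pics/t8z.png

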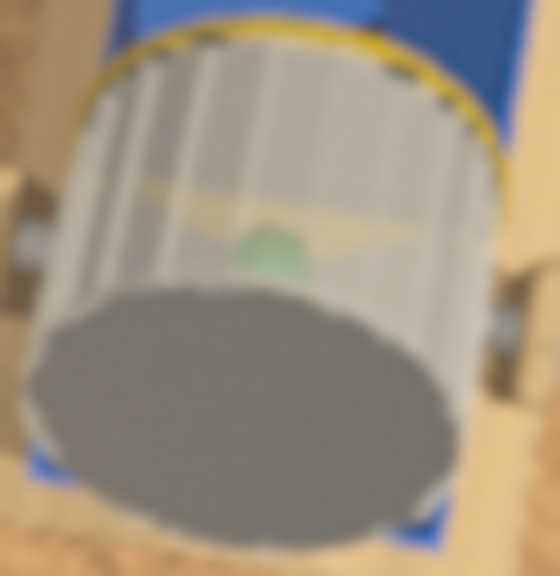

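The two balls in the top view should be hidden behind the front wall in the scene view, so the scene's ball may be the third.

Run:
```python
from h import *
t=load("t9");s=load("s9")
X=onz(s,238+208/4,160+358/4,.019);q=proj(t,X);print(X,q,"crop",(q-[232,185])/.23)
for z in(.019,.12):
  X=onz(s,238+208/4,160+358/4,z);print(z,X,(proj(t,X)-[232,185])/.23)
```

```text
[ 0.61788271 -0.00390898  0.019     ] [280.3609554  232.53187341] crop [210.26502346 206.66031918]
0.019 [ 0.61788271 -0.00390898  0.019     ] [210.26502346 206.66031918]
0.12 [ 0.73425383 -0.03214816  0.12      ] [259.05423497 -53.01704632]
```

The third ball is in the tray at (0.618, -0.004), hidden under the cap in the top view. All three are out and the marble is inside. Bringing the drum upright.

>>> move_arm(
  increments=[
    [[-6.4, 1.2, -5], 0],
    [[-6, 1.2, -6], 0],
    [[-5.4, 1.1, -6], 0],
    [[-4.8, 1, -7], 0],
    [[-4.2, 0.8, -8], 0],
    [[-3.5, 0.7, -8], 0],
    [[-2.7, 0.5, -8], 0],
    [[-2, 0.4, -8], 0],
  ],
)

```text
clock: 24.95
tool_pos: [0.5148, 0.1239, 0.1521]
orientation: [-172.2, 2.4, -99.5]
force: [-3.4, -2.3, 6.9]
opening: 0.0131
```

>>> move_arm(
  increments=[
    [[-1.5, 0.3, -6], 0],
    [[-1, 0.2, -6], 0],
    [[-0.5, 0.1, -6], 0],
    [[0, 0, -5], 0],
    [[0, 0, -3], 0],
    [[0, 0, 0], 0],
    [[0, 0, 0], 0],
    [[0, 0, 0], 0],
  ],
)

```text
clock: 25.75
tool_pos: [0.5126, 0.1244, 0.13]
orientation: [-171.9, 2.4, -99.4]
force: [-0.1, -0.5, 0.6]
opening: 0.0132
```

```bash
python3 look.py 10
python3 - <<'E'
from h import *
crop(load("s10"),240,130,370,240,6,"s10c")
E
```

```text
(no output)
```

View pics/both10.png

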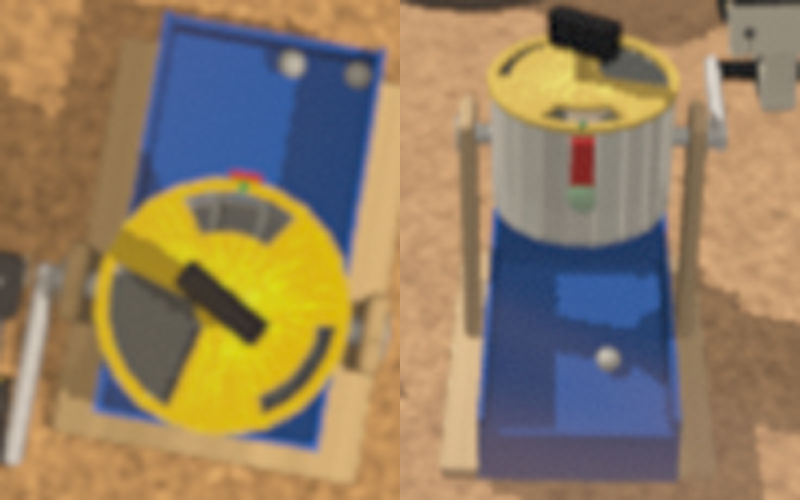

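View pics/s10c.png

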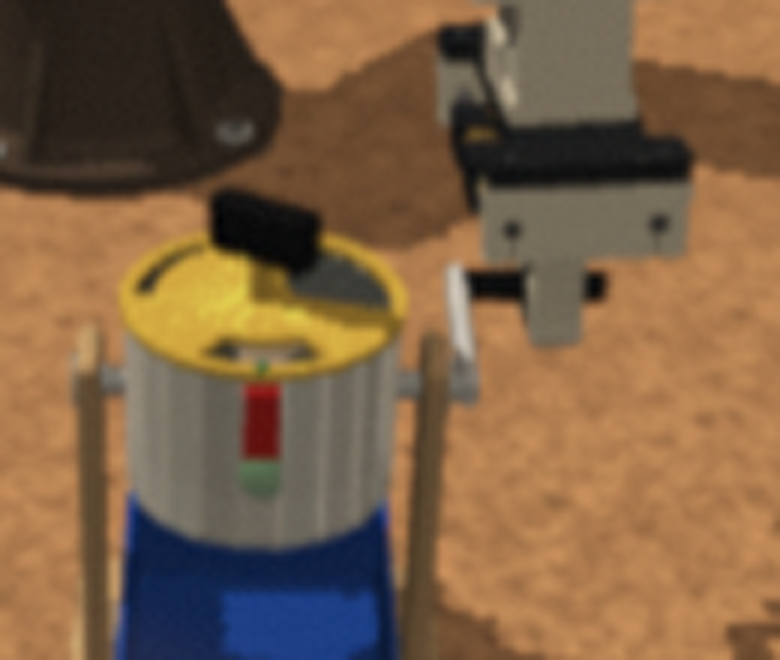

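The drum is up and the marble is visible inside, at (580,198) in the scene. Releasing and backing off upwards.

>>> move_arm(
  increments=[
    [[0, 0, 0], 0],
    [[0, 0, 0], 0],
    [[0, 0, 0], 0],
    [[0, 0, 0], 0],
    [[0, 0, 0], 0],
    [[0, 0, 0], 0],
    [[0, 0, 0], 0],
    [[0, 0, 10], 0],
  ],
  jaw=0,
)

```text
clock: 26.65
tool_pos: [0.5124, 0.1243, 0.1392]
orientation: [-172.0, 2.3, -99.4]
force: [-0.5, 0.5, 0.3]
opening: 0.0439
```

>>> move_arm(
  increments=[
    [[0, 0, 20], 0],
    [[0, 0, 30], 0],
    [[0, 0, 40], 0],
    [[0, 10, 40], 0],
    [[0, 30, 20], 0],
    [[0, 40, 0], 0],
    [[-20, 40, 0], 0],
    [[-20, 40, 0], 0],
  ],
)

```text
clock: 27.45
tool_pos: [0.4716, 0.2845, 0.305]
orientation: [-171.7, 2.7, -99.8]
force: [1.1, 0.9, -0.3]
opening: 0.0439
```

>>> move_arm(
  increments=[
    [[-10, 40, 0], 0],
    [[-10, 40, 0], 0],
    [[0, 20, 0], 0],
    [[0, 0, 0], 0],
    [[0, 0, 0], 0],
    [[0, 0, 0], 0],
    [[0, 0, 0], 0],
    [[0, 0, 0], 0],
  ],
)

```text
clock: 28.25
tool_pos: [0.4486, 0.3898, 0.31]
orientation: [-171.6, 2.9, -99.6]
force: [0.1, 0.5, -0.0]
opening: 0.0439
```

```bash
python3 look.py 11
python3 - <<'E'
from h import *
for a,b,n,box in [("s2","s11","scene crank",(312,170,348,192)),("s2","s11","scene cap",(258,160,310,195)),("t2","t11","top cap",(250,220,320,290)),("t0","t11","top crank",(200,278,240,295)),("s0","s11","jar",(350,240,392,292)),("s0","s11","phone+drv",(180,215,240,262)),("t0","t11","phone+drv t",(335,230,400,312)),("t0","t11","jar t",(188,160,225,200))]:
    u0,v0,u1,v1=box;A=cv2.cvtColor(load(a)["color"],7)[v0:v1,u0:u1];B=cv2.cvtColor(load(b)["color"],7)[v0-6:v1+6,u0-6:u1+6]
    r=cv2.matchTemplate(B,A,cv2.TM_CCOEFF_NORMED);_,m,_,l=cv2.minMaxLoc(r);print(n,np.array(l)-6,round(m,3))
E
```

```text
scene crank [0 0] 0.976
scene cap [0 0] 0.991
top cap [0 0] 0.995Traceback (most recent call last):
  File "<stdin>", line 3, in <module>
  File "h.py", line 3, in load
    d=np.load(f"pics/{n}.npz");return {k:d[k] for k in d.files}
    fid = stack.enter_context(open(os.fspath(file), "rb"))
                              ~~~~^^^^^^^^^^^^^^^^^^^^^^^
FileNotFoundError: [Errno 2] No such file or directory: 'pics/t0.npz'
```

View pics/both11.png

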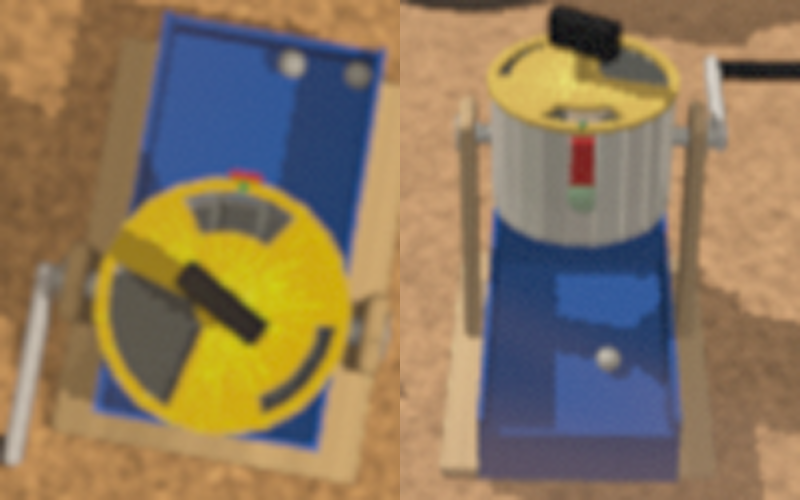

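Run:
```python
from h import *
for a,b,n,box in [("top0","t11","top crank",(200,278,240,295)),("scene0","s11","scene crank",(312,170,348,192)),("scene0","s11","jar",(350,240,392,292)),("scene0","s11","phone+drv",(180,215,240,262)),("top0","t11","phone+drv t",(335,230,400,312)),("top0","t11","jar t",(188,160,225,200))]:
    u0,v0,u1,v1=box;A=cv2.cvtColor(load(a)["color"],7)[v0:v1,u0:u1];B=cv2.cvtColor(load(b)["color"],7)[v0-6:v1+6,u0-6:u1+6]
    r=cv2.matchTemplate(B,A,cv2.TM_CCOEFF_NORMED);_,m,_,l=cv2.minMaxLoc(r);print(n,np.array(l)-6,round(m,3))
from plant import ctrl
print(ctrl.get_obs()["clock"],ctrl.close_job())
```

```text
top crank [0 0] 1.0
scene crank [0 0] 0.99
jar [0 0] 0.998
phone+drv [0 0] 0.999
phone+drv t [0 0] 0.999
jar t [0 0] 0.998
the job is handed in; nothing more can be done
28.35 None
```

The job is done and handed in at 28.4 s. All three steel balls are in the blue tray, the marble is still in the drum, and the drum is upright with the arm clear.

- **Cap:** I turned it about 170° clockwise with the drum upright. The middle window's centre then measured within about 1° of the outlet direction. Individual readings ran from -10.2° to -12.5°, against -11.1°. Lane-edge readings gave about -15°, which I put down to parallax because the lane lies below the cap.
- **Tipping:** The first tip to about 2.2 rad released nothing that I could see, and a ball hung beside the marble. I rocked the drum back to about 0.55 rad and tipped it again, and that emptied it.
- **Balls:** Two balls show in the top view. The third shows only in the scene view, because the cap hides it from above. The two seen from above fall behind the tray's front wall in the scene view, so these are three different balls.
- **Drum and bystanders:** The crank, cap, jar, phone and screwdriver all matched the earlier pictures with no pixel shift.
- **What went less well:** The crank bar slid about 12 mm in the fingers on the first tip, so I regripped it. The tool also tilted about 8° on the return strokes. The highest force reading after a move was about 32 N.

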